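# Slide a germination tray out from under a low shelf and put it on the light box

### The job

Slide the germination tray forward along the table (its blue plate at the front is there to be pulled) until it is completely out from under the low slatted shelf, without jamming it against the shelf. Only then lift it (it has a handle in the middle), keep it level, and set it down without dropping it, squarely in the middle of the light box with its long sides along the light box's long sides. Let go of it, and leave the other dishes, the bottle and the jar where they are.

Things in the scene. Friction and masses are not known exactly. Their poses are not given: they have to be found in the camera images.
- tray: Loose steel tray, 180 mm long (x), 140 wide (y), about 0.45 kg, slides easily on the table. Origin: centre of underside; x points front to rear. Floor 3 mm, rim 12 mm high; four fixed glass dishes reach 17 mm, so keep fingertips 20 mm above the table inside it. Blue pull plate at the front edge, blue handle in the middle. Starts mostly under the shelf, front 50 to 65 mm sticking out.
- tray_pull (a point): Middle of the top edge of the upright blue pull plate at the tray's front: 70 mm wide along the tray's y, 8 mm thick along its x (from -90 to -82 mm in the tray's frame), top 50 mm above the tray's underside. A fingertip can be put behind it (on the tray's +x side) and draw the tray out of the shelf.
- tray_handle (a point): Middle of the top of the tray's central handle: an upright blue fin 44 mm long along the tray's x, 12 mm thick along its y, top 56 mm above the underside; the tray balances close to it (within about 10 mm). Hidden under the shelf at the start.
- rack: Low shelf fixed to the table, 250 mm deep (x), 224 mm wide (y), open at the front: white front rail, aluminium slats, steel side walls 208 mm apart inside; a glass dish is fixed on top at the back. Underside 64 mm and top 80 mm above the table. Origin: on the table below the middle of its front edge; x points into the shelf, so the tray comes out along -x.
- lightbox: Flat black box with a bright white top, fixed to the table: 250 mm long (x), 200 mm wide (y), 20 mm high. Origin: centre of its underside.
- dish_1: Loose closed glass dish standing on the shelf's top, 88 mm across, 16 mm high, 0.09 kg; at least 50 mm behind the shelf's front edge. Origin: centre of its underside.
- dish_2: Another such dish on the shelf's top, beside it.
- dish_4: Small loose glass dish on the table between the shelf and the light box, nearer the robot, 60 mm across, 15 mm high. Origin: centre of its underside.
- bottle: Loose white plastic bottle with a red cap, 60 mm across, 160 mm high, standing at the left of the table. Origin: centre of its underside.
- jar: Loose amber jar, 72 mm across, 100 mm high, standing at the right of the table. Origin: centre of its underside.
Mind the look-alikes: they are no part of the job. Leave any yellow look-alike of the tray alone.

How it is judged:
On the way:
1. the tray has been slid completely out in front of the shelf (its centre at least 92 mm before the front edge) while still flat on the table (underside less than 6 mm up) (x of tray in the frame of rack below -0.092 m and height (world z) of tray below 0.006 m), for 0.1 s.
At the end, for the whole second after the job is handed in: The tray stands flat and at rest on the light box, its centre within 30 mm of the light box's centre along each side of the box, its long side within 0.25 rad of the box's long side (either end first), released (x of tray in the frame of lightbox between -0.03 and 0.03 m and y of tray in the frame of lightbox between -0.03 and 0.03 m and z of tray in the frame of lightbox between 0.016 and 0.024 m and angle between the x axis of tray and the x axis of lightbox, either way round below 0.25 rad and angle between tray's own z axis and vertical below 0.06 rad and linear speed of tray below 0.02 m/s and angular speed of tray below 0.2 rad/s); the robot touches nothing.
It fails at once if the tray is pried or jammed against the shelf with more than 20 N (contact force between tray and rack above 20 N).
It fails at once if the tray is tipped by more than 0.35 rad (angle between tray's own z axis and vertical above 0.35 rad).
It fails at once if the tray is let go in the air, more than 15 mm above the light box's top (height (world z) of tray above 0.035 m and contact force between the fingers and tray below 0.05 N).
It fails at once if a bystander (dish, bottle or jar) is moved by more than 30 mm (distance of any of dish_1, dish_2, dish_4, bottle, jar from where it was at the start of the episode above 0.03 m).
It also fails if it takes over 54 s, if anything falls off the work surface, if the arm or the gripper's body presses on something with over 40 N, if the wrist force passes 120 N, or if a joint passes its speed limit or range.

### The arm

A 6-joint arm with a two-finger parallel gripper is mounted at the origin on the work surface. World frame = base frame: x ahead of the robot, y to its left, z up, the work surface at z = 0. Lengths are in m, angles in rad, forces in N, time in s.
With the tool pointing down it reaches from about 0.375 to 0.9 m from the base axis. Payload 3.1 kg.
Tool frame: the origin (TCP) lies between the finger pads; the fingertips stand robot.tip_extent ahead of it and the grasp point (between the pads) lies 3 mm ahead of it (robot.tip_extent is the distance from the TCP to the fingertips, in m); z points along the fingers, x is the direction in which the jaws open and shut, and the axes are right-handed (so a half turn about z gives the same grasp; the last joint's range is limited). The gripper opens to 87 mm and grips with 3 to 60 N. Pads are 19 mm wide; open, the fingers measure 117 mm over their backs; the gripper's body (75 mm by 190 mm) begins 51 mm behind the grasp point.
Start: joints at [0.955, 0.527, 1.433, -0, 1.181, -0.178], TCP at [0.265, 0.566, 0.245] pointing down, gripper open.
Joint ranges: [-3.08, 3.08], [-0.75, 2.2], [0.22, 2.44], [-1.43, 4.57], [0, 2.65], [-2.85, 2.85]. Speed limits (rad/s): [2.79, 2.79, 3.14, 3.14, 3.14, 3.14].

### API

Orientations are given as a unit quaternion [x, y, z, w].
In Python, from rig import robot, cams gives the robot as it stands.
- The arm moves only by the tool carry_out, never from a script. Its argument "steps" is a list of rows, each a list of 3 entries, a list of its own where there are three numbers: the shift along the world's x, y, z in cm, then the turn about the world's z in degrees, then the closure, from 0 (fully open) to 1 (shut). In form: [[[dx, dy, dz], spin, fingers], ...]. A call has 1 to 10 rows; each row shifts and turns the pose as measured when the row begins; what a row does not reach is not made up. A row lasts 1/10 s, in which the tool goes at most 50 mm and 8.59 degrees, less where a joint would pass 70% of its speed; a pose out of reach is approached as far as the arm can. A call with a gripper value outside its range is refused whole. The fingers move at their own pace and stop on an object; "squeeze" is the grip in N (left out, the last holds). Time passes only in rows, so rows that do not move let the fingers close. It gives the time, the measured TCP pose, the force and the opening at its end, in the units of the state.
- robot.get_obs(): the state, without advancing time (a new reading comes with each control period).
- cams.camera(name): name is "scene" or "top" or "wrist"; returns a dict with "pixels" (480x640x3 uint8, red, green, blue), "fx", "fy", "cx", "cy" (pixels), "k1" (the pictures are not rectified: a ray, as slopes to the right and down, at radius r is drawn at 1 + k1 r^2 times it, then the intrinsics apply), "eye" and "rotation" of the camera in the world. Camera axes: x right, y up, looking along -z (the intrinsics and any distortion apply to the point x, -y, -z); pixel columns grow to the right and rows downward; lengths in m; the calibration is good to about 2 mm. A picture is of the moment at which its call begins. There is no depth.
- robot.hand_in(): hands the job in, once; it reports no verdict.
The state is a dict: "time": time; "q": joint angles; "joint_velocities": joint speeds; "joint_torque": joint torques, N m; "position": TCP position; "tool_rot": TCP orientation; "ft_force": force on the tool from outside, world axes, zero at the start; "moment": the same for the moment, N m; "grip_width": finger opening in m.
Only numpy, scipy, OpenCV 4.12 (cv2) and the standard library are available. Lean on these libraries where they do the work, as an engineer would, in place of code of your own. Each camera call takes 0.05 s, during which the arm holds its last target. There are 200 camera calls.

## Working session

There is one attempt and no reset: what is moved stays moved. The work goes in short steps, Python scripts to look and compute and a tool call to move; the robot and the scene stay as the last step left them, time stands still between calls to the robot, and variables do not carry over. Pictures are saved under pics/ and viewed, about 8 in all and at most 12, crops included, and the job is handed in when it is done.

Besides the shell and the picture viewer there is one more tool, called as a command line: name --argument value ..., lists and objects as JSON in quotes. carry_out: Moves the arm, as the interface text tells. Its arguments: {"type":"object","properties":{"steps":{"type":"array"},"squeeze":{"type":"number"}},"required":["steps"]}

```bash
mkdir -p pics; cat > h.py <<'E'
import numpy as np, cv2
from rig import robot, cams
def snap(name, fn):
    c=cams.camera(name); cv2.imwrite(f'pics/{fn}.png', c['pixels'][:,:,::-1]); 
    np.save(f'pics/{fn}.npy', {k:v for k,v in c.items()}, allow_pickle=True); return c
def load(fn): return np.load(f'pics/{fn}.npy', allow_pickle=True).item()
def rot(c):
    R=np.array(c['rotation'],float)
    if R.size==4:
        from scipy.spatial.transform import Rotation; R=Rotation.from_quat(R).as_matrix()
    return R.reshape(3,3)
def px2w(c,u,v,z):
    K=np.array([[c['fx'],0,c['cx']],[0,c['fy'],c['cy']],[0,0,1.]])
    p=cv2.undistortPoints(np.array([[[u,v]]],float),K,np.array([c['k1'],0,0,0.]),).ravel()
    d=rot(c)@np.array([p[0],-p[1],-1]); e=np.array(c['eye']); return e+d*(z-e[2])/d[2]
def w2px(c,P):
    q=rot(c).T@(np.array(P)-np.array(c['eye'])); s=np.array([q[0],-q[1]])/-q[2]
    s*=1+c['k1']*(s@s); return np.array([c['cx']+c['fx']*s[0], c['cy']+c['fy']*s[1]])
def crop(fn,out,x0,y0,x1,y1,k):
    im=cv2.imread(f'pics/{fn}.png')[y0:y1,x0:x1]; cv2.imwrite(f'pics/{out}.png',cv2.resize(im,None,fx=k,fy=k,interpolation=cv2.INTER_CUBIC))
E
python3 - <<'E'
from h import *
for n in('top','scene'):
    c=snap(n,n+'0'); print(n,c['eye'],c['fx'],c['k1'],np.round(rot(c),3).tolist())
print(robot.get_obs(), robot.tip_extent)
E
```

```text
top [ 0.24420933 -0.00605235  1.4600744 ] 510.5396683159366 0.02189184672151483 [[0.052, 0.977, -0.206], [-0.999, 0.05, -0.013], [-0.002, 0.207, 0.978]]
scene [1.71398164 0.11692557 1.58867464] 620.8621646421426 -0.08578824658780992 [[-0.088, -0.789, 0.609], [0.996, -0.068, 0.055], [-0.001, 0.611, 0.792]]
{'time': 0.1, 'q': array([ 9.54494914e-01,  5.28390973e-01,  1.43375748e+00, -3.31287803e-05,
        1.18138680e+00, -1.78482329e-01]), 'joint_velocities': array([ 0.00172744, -0.00133725, -0.00188418, -0.00048077, -0.00096915,
       -0.0007357 ]), 'joint_torque': array([-6.94222072e-04, -4.40988743e+01, -1.77148211e+01,  6.34201895e-02,
        5.34134475e-02, -4.68711244e-05]), 'position': array([0.26459325, 0.56555939, 0.24366383]), 'tool_rot': array([ 8.43786852e-01,  5.36677561e-01, -8.93302811e-04,  3.81664570e-04]), 'ft_force': array([0.42808163, 0.20447568, 0.30880065]), 'moment': array([-0.03862444,  0.01938423, -0.02112451]), 'grip_width': 0.08670688000990646} 0.022
```

View pics/top0.png

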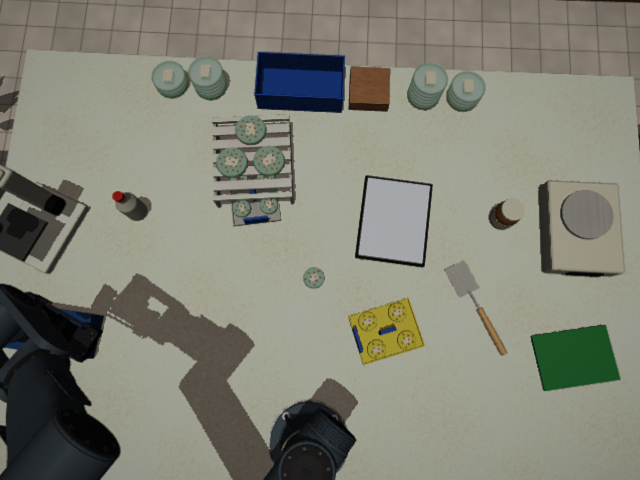

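View pics/scene0.png

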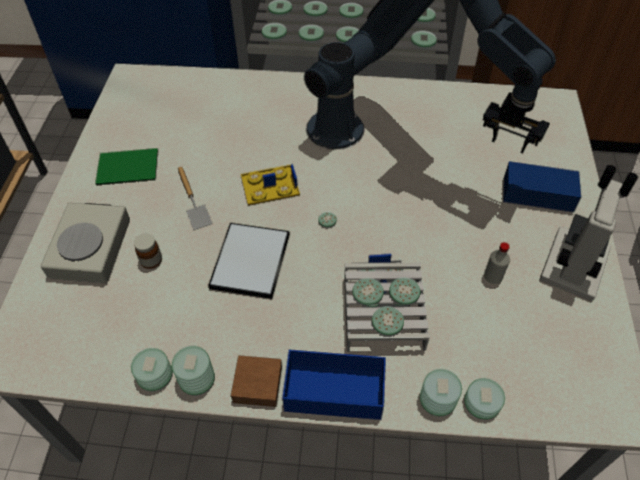

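The steel tray's front shows in the top view at about (256,212), with its blue pull plate at (257,219). It sits under the slatted shelf at (252,160). The yellow tray at (387,330) is the look-alike, in the open, so it's not the one meant. The light box is at (395,221), dish_4 at (314,277), the bottle at (125,203) and the jar at (508,212). Next I'll enlarge the shelf and light box.

```bash
python3 - <<'E'
from h import *
crop('top0','c1',200,105,300,235,4.5)
im=load('top0')['pixels']; cv2
crop('top0','c2',345,165,445,275,4)
a=cv2.imread('pics/c1.png');b=cv2.imread('pics/c2.png')
b=cv2.copyMakeBorder(b,0,a.shape[0]-b.shape[0],0,0,cv2.BORDER_CONSTANT) if a.shape[0]>b.shape[0] else b
o=np.zeros((600,800,3),np.uint8)[:585]; x=min(350,800-a.shape[1]); o[:,:a.shape[1]]=a; o[:,a.shape[1]:]=b[:585,:800-a.shape[1]]
cv2.imwrite('pics/c.png',o); print(a.shape)
E
```

```text
(585, 450, 3)
```

View pics/c.png

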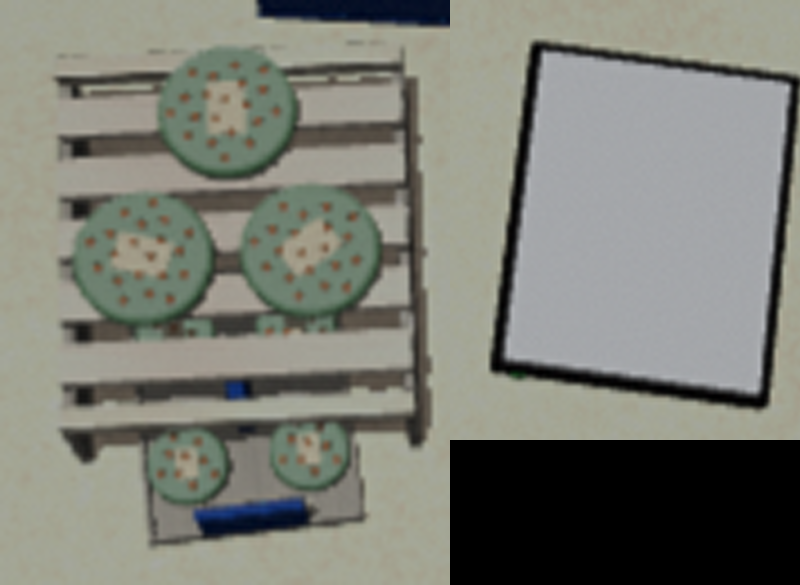

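```bash
python3 - <<'E'
from h import *
c=load('top0')
A=lambda u,v,z:px2w(c,200+u/4.5,105+v/4.5,z)
B=lambda u,v,z:px2w(c,345+(u-450)/4,165+v/4,z)
f1,f2=A(152,543,.0),A(363,518,.0); print('trayfront',f1,f2,np.linalg.norm(f1-f2))
f1,f2=A(150,535,.012),A(363,510,.012); print('trayfront rim',f1,f2,np.linalg.norm(f1-f2))
p1,p2=A(195,513,.05),A(305,500,.05); print('pull top front',p1,p2,np.linalg.norm(p1-p2))
r=[A(62,428,.08),A(413,415,.08),A(57,57,.08),A(403,45,.08)]
for q in r: print('rack',q)
print(np.linalg.norm(r[0]-r[1]),np.linalg.norm(r[0]-r[2]))
L=[B(537,43,.02),B(798,78,.02),B(767,398,.02),B(495,365,.02)]
for q in L: print('LB',q)
L=np.array(L);print(L.mean(0),np.linalg.norm(L[0]-L[1]),np.linalg.norm(L[1]-L[2]))
d=(L[0]+L[1]-L[2]-L[3]);print('LB yaw',np.degrees(np.arctan2(d[1],d[0])))
print('dish4',px2w(c,314,278,.008),'bottle',px2w(c,130,210,.0))
E
```

```text
trayfront [0.58522183 0.25180231 0.        ] [0.60910009 0.11522629 0.        ] 0.13864769407640354
trayfront rim [0.58767276 0.25142556 0.012     ] [0.61145239 0.11457867 0.012     ] 0.13889759819741673
pull top front [0.59440759 0.21745248 0.05      ] [0.60645578 0.14854349 0.05      ] 0.0699543293767352
rack [0.63724368 0.29990224 0.08      ]
rack [0.65694414 0.08168338 0.08      ]
rack [0.88514118 0.32575453 0.08      ]
rack [0.90509349 0.10318528 0.08      ]
0.21910632282559106 0.24924186452770386
LB [ 0.75219749 -0.13217924  0.02      ]
LB [ 0.73474116 -0.32481604  0.02      ]
LB [ 0.49478784 -0.30387006  0.02      ]
LB [ 0.50869467 -0.10958692  0.02      ]
[ 0.62260529 -0.21761307  0.02      ] 0.19342611129086928 0.2408657911500456
LB yaw -5.1459674906218655
dish4 [0.44150131 0.00811492 0.008     ] bottle [0.61692137 0.5615008  0.        ]
```

carry_out --steps '[[[3.4,-3.8,0],-5.5,0.5],[[3.4,-3.8,0],-5.5,0.5],[[3.4,-3.8,0],-5.5,0.5],[[3.4,-3.8,0],-5.5,0.5],[[3.4,-3.8,0],-5.5,0.5],[[3.4,-3.8,0],-5.5,0.5],[[3.4,-3.8,0],-5.5,0.5],[[3.4,-3.8,0],-5.5,0.5],[[3.4,-3.8,0],-5.5,0.5],[[3.4,-3.8,0],-5.5,0.5]]' --squeeze 12

```text
time: 1.1
position: [0.5932, 0.1906, 0.2395]
tool_rot: [0.997, 0.074, -0.004, -0.002]
ft_force: [0.1, 0.7, -0.1]
grip_width: 0.0439
```

carry_out --steps '[[[1.1,-0.7,-3.5],1.5,0.5],[[0,0,-3.5],0,0.5],[[0,0,-2],0,0.5],[[0,0,0],0,0.5]]'

```text
time: 1.5
position: [0.6115, 0.1746, 0.1465]
tool_rot: [0.997, 0.08, -0.001, -0.001]
ft_force: [-1.0, 0.2, -0.7]
grip_width: 0.0433
```

```bash
python3 - <<'E'
from h import *
c=snap('wrist','w1'); print(c['eye'],np.round(rot(c),2).tolist(),robot.get_obs()['position'])
print(w2px(c,[.6,.183,.05]))
E
```

```text
[0.59970942 0.25631475 0.28788071] [[0.99, -0.15, -0.05], [0.16, 0.94, 0.29], [-0.0, -0.3, 0.96]] [0.61217803 0.1748691  0.14779132]
[304.41839386 236.58198501]
```

View pics/w1.png

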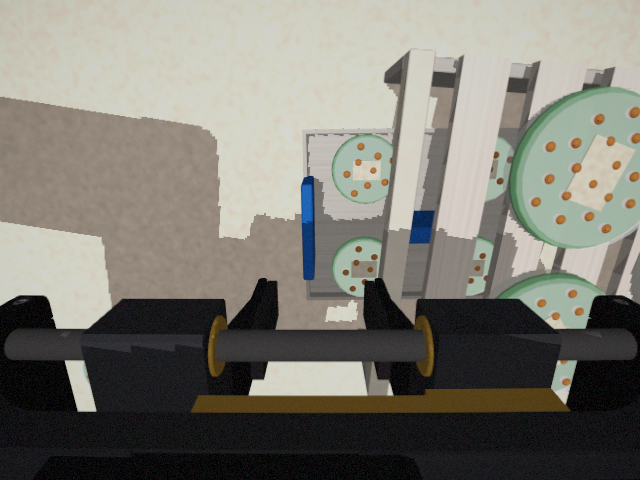

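The wrist view shows the blue plate between (308,178) and (309,279), clear of the rail, with glass dishes on both sides behind it. I'll measure it from this close view.

```bash
python3 - <<'E'
from h import *
c=load('w1')
for u,v in[(303,179),(314,178),(304,279),(314,279)]: print(px2w(c,u,v,.05))
print('rail front',px2w(c,412,52,.08),px2w(c,374,395,.08), px2w(c,600,247,.096))
for u,v in[(306,131),(305,297)]: print('corner',px2w(c,u,v,.012))
E
```

```text
[0.59314506 0.22265791 0.05      ]
[0.60030209 0.22449247 0.05      ]
[0.6044459  0.15097084 0.05      ]
[0.61164251 0.1521426  0.05      ]
rail front [0.64124504 0.30276552 0.08      ] [0.66644266 0.08306465 0.08      ] [0.76937993 0.2183521  0.096     ]
corner [0.58908665 0.25296978 0.012     ]
corner [0.60851187 0.11764842 0.012     ]
```

carry_out --steps '[[[-1.0,1.3,-2],0,0.64],[[0,0,0],0,0.64],[[0,0,0],0,0.64]]'

```text
time: 1.85
position: [0.6047, 0.1887, 0.1313]
tool_rot: [0.997, 0.081, 0.004, -0.001]
ft_force: [-0.0, 0.7, 0.5]
grip_width: 0.0325
```

carry_out --steps '[[[-0.2,-0.1,-3],0,0.64],[[0,0,-3],0,0.64],[[0,0,-1],0,0.64],[[0,0,0],0,0.64]]'

```text
time: 2.25
position: [0.6097, 0.1884, 0.0684]
tool_rot: [0.997, 0.082, 0.012, -0.001]
ft_force: [-1.2, 0.9, 0.8]
grip_width: 0.031
```

carry_out --steps '[[[-0.7,0,-0.7],0,0.64],[[0,0,-0.6],0,0.64],[[0,0,0],0,0.64]]'

```text
time: 2.55
position: [0.6049, 0.1886, 0.0585]
tool_rot: [0.997, 0.082, 0.016, -0.001]
ft_force: [-0.2, -0.9, -0.5]
grip_width: 0.0312
```

carry_out --steps '[[[-0.2,0,-0.5],0,0.64],[[0,0,0],0,1],[[0,0,0],0,1],[[0,0,0],0,1],[[0,0,0],0,1],[[0,0,0],0,1]]'

```text
time: 3.15
position: [0.6013, 0.1885, 0.0543]
tool_rot: [0.996, 0.082, 0.014, -0.001]
ft_force: [0.3, -0.2, -1.0]
grip_width: 0.0081
```

Gripped at 8.1 mm, which matches the plate. I'll pull slowly at first.

carry_out --steps '[[[-0.6,-0.05,0],0,1],[[-1,-0.1,0],0,1],[[-1,-0.1,0],0,1],[[-1,-0.1,0],0,1]]'

```text
time: 3.55
position: [0.567, 0.185, 0.0543]
tool_rot: [0.996, 0.082, 0.019, -0.001]
ft_force: [1.6, -0.1, -2.3]
grip_width: 0.0086
```

carry_out --steps '[[[-1.5,-0.15,0],0,1],[[-1.5,-0.15,0],0,1],[[-1.5,-0.15,0],0,1],[[-1.5,-0.15,0],0,1],[[-1.5,-0.15,0],0,1],[[-1.5,-0.15,0],0,1]]'

```text
time: 4.15
position: [0.4679, 0.1751, 0.0543]
tool_rot: [0.997, 0.082, 0.017, -0.001]
ft_force: [0.5, -1.4, -4.1]
grip_width: 0.008
```

carry_out --steps '[[[-1.5,-0.15,0],0,1],[[-1.5,-0.15,0],0,1],[[-0.8,-0.05,0],0,1],[[0,0,0],0,1],[[0,0,0],0,0.62],[[0,0,0],0,0.62],[[0,0,0],0,0.62],[[0,0,0],0,0.62]]'

```text
time: 4.95
position: [0.4237, 0.1711, 0.0554]
tool_rot: [0.997, 0.082, 0.015, -0.001]
ft_force: [-0.2, -0.2, -0.9]
grip_width: 0.03
```

carry_out --steps '[[[0,0,2],0,0.55],[[0,0,4],0,0.5],[[1,0.2,3],8.5,0.5],[[1,0.2,2],8.5,0.5],[[1,0.2,0],8.5,0.5],[[1,0.2,0],8.5,0.5],[[1,0.2,0],8.5,0.5],[[1,0.1,0],8.5,0.5],[[1,0.1,0],8.5,0.5],[[0.5,0.1,0],8.5,0.5]]'

```text
time: 5.95
position: [0.5051, 0.1848, 0.1729]
tool_rot: [0.775, 0.632, 0.017, -0.006]
ft_force: [-0.4, -0.4, -0.6]
grip_width: 0.0433
```

carry_out --steps '[[[0,0,0],8.5,0.5],[[0,0,0],8.5,0.5],[[0,0,0],0,0.5]]'

```text
time: 6.25
position: [0.5076, 0.1847, 0.1733]
tool_rot: [0.672, 0.74, 0.017, -0.008]
ft_force: [0.4, 0.5, 0.6]
grip_width: 0.0438
```

```bash
python3 - <<'E'
from h import *
c=snap('wrist','w2'); t=snap('top','top2'); print(robot.get_obs()['position'],robot.get_obs()['tool_rot'])
o=np.zeros((480,800,3),np.uint8); o[:,:440]=cv2.imread('pics/w2.png')[:, 100:540]
crop('top2','t',200,100,320,260,3); k=cv2.imread('pics/t.png'); o[:480,440:800]=k[:480,:360]; cv2.imwrite('pics/m2.png',o)
E
```

```text
[0.50722554 0.18470609 0.17326249] [ 0.67288545  0.73950743  0.01696229 -0.00813657]
```

View pics/m2.png

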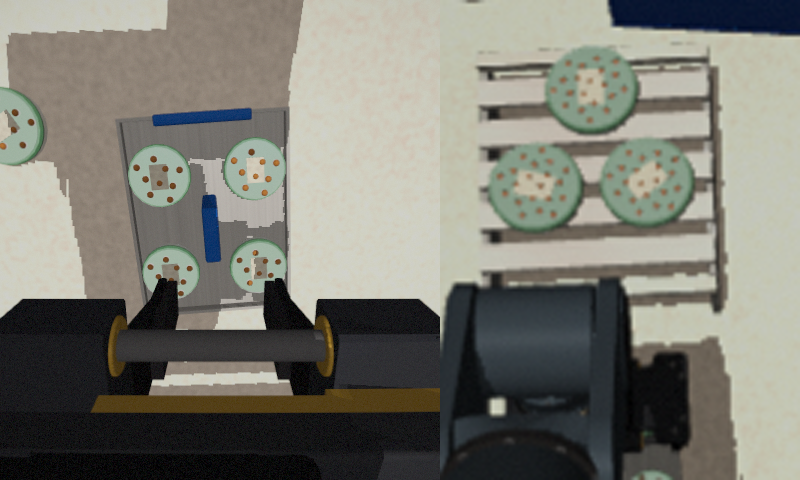

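The tray is out and flat in front of the shelf. The handle spans crop (209,197) to (214,260), with the pull plate at (202,117).

```bash
python3 - <<'E'
from h import *
c=load('w2')
a=px2w(c,309,197,.056);b=px2w(c,313,260,.056);print(a,b,np.linalg.norm(a-b),(a+b)/2,np.degrees(np.arctan2(*(b-a)[1::-1])))
p=px2w(c,253,121,.05);q=px2w(c,351,113,.05);print(p,q,np.linalg.norm(p-q),np.degrees(np.arctan2(q[0]-p[0],p[1]-q[1])))
k=[px2w(c,*z,.012) for z in[(218,121),(388,109),(246,310)]];print(k,(k[1]+k[2])/2)
E
```

```text
[0.47755862 0.178133   0.056     ] [0.52689898 0.18557854 0.056     ] 0.04989897564144991 [0.5022288  0.18185577 0.056     ] 8.58128574087248
[0.42827399 0.13431533 0.05      ] [0.41625977 0.20248361 0.05      ] 0.06921890144766564 -170.00464113329483
[array([0.43130796, 0.10094886, 0.012     ]), array([0.40889645, 0.23627099, 0.012     ]), array([0.60055159, 0.12881577, 0.012     ])] [0.50472402 0.18254338 0.012     ]
```

carry_out --steps '[[[-0.3,-0.2,-3],4,0.5],[[0,0,-4],0,0.5],[[0,0,-2],0,0.5],[[0,0,0],0,0.5]]'

```text
time: 6.75
position: [0.5062, 0.1831, 0.0829]
tool_rot: [0.65, 0.76, 0.019, -0.006]
ft_force: [-1.2, 0.5, -0.7]
grip_width: 0.0438
```

carry_out --steps '[[[-0.2,-0.1,-2],0,0.5],[[0,0,-1.3],0,0.5],[[0,0,0],0,0.5]]'

```text
time: 7.05
position: [0.5057, 0.1825, 0.0508]
tool_rot: [0.651, 0.759, 0.021, -0.005]
ft_force: [-0.1, 0.3, -0.6]
grip_width: 0.0436
```

carry_out --steps '[[[-0.1,0,-0.3],0,0.5],[[0,0,0],0,1],[[0,0,0],0,1],[[0,0,0],0,1],[[0,0,0],0,1],[[0,0,0],0,1],[[0,0,0],0,1]]' --squeeze 40

```text
time: 7.75
position: [0.5075, 0.1827, 0.0516]
tool_rot: [0.651, 0.759, 0.023, -0.002]
ft_force: [0.6, -0.5, 1.7]
grip_width: 0.0116
```

carry_out --steps '[[[0,0,0.5],0,1],[[0,0,1],0,1],[[0,0,1.5],0,1],[[0,0,1.5],0,1],[[0,0,1.5],0,1],[[0,0,1],0,1],[[0,0,0],0,1],[[0,0,0],0,1]]'

```text
time: 8.55
position: [0.5022, 0.1827, 0.1229]
tool_rot: [0.652, 0.758, 0.02, -0.007]
ft_force: [-0.1, 0.0, -5.6]
grip_width: 0.0117
```

```bash
python3 - <<'E'
from h import *
c=snap('scene','s3'); w=snap('wrist','w3');o=np.zeros((480,800,3),np.uint8); o[:,:440]=w['pixels'][:,100:540,::-1]
o[:,440:]=cv2.resize(c['pixels'][200:320,320:410,::-1],(360,480)); cv2.imwrite('pics/m3.png',o)
E
```

```text
(no output)
```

View pics/m3.png

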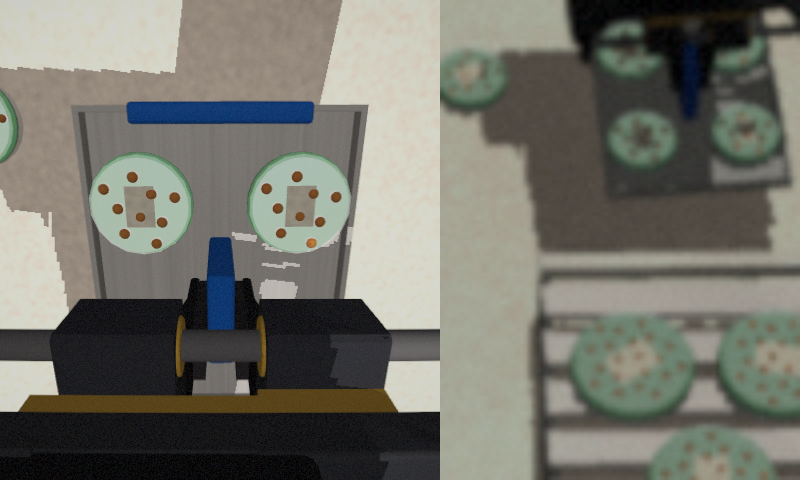

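The tray hangs level at about 71 mm up, held by its handle (weight reads 5.6 N). I'll carry it to the light box.

carry_out --steps '[[[0,-1.5,0],0,1],[[0,-3,0],0,1],[[0,-4,0],0,1],[[0.5,-4,0],0,1],[[1.5,-4,0],-2,1],[[2,-4,0],-3,1],[[2,-4,0],-3,1],[[2,-4,0],-3,1],[[2,-3,0],-3,1],[[1,-2,0],0,1]]'

```text
time: 9.65
position: [0.6073, -0.1614, 0.1136]
tool_rot: [0.741, 0.671, 0.017, -0.013]
ft_force: [0.6, -0.5, -5.4]
grip_width: 0.0118
```

carry_out --steps '[[[0.7,-2,0],0,1],[[0.6,-2,0],0,1],[[0.4,-1,0],0,1],[[0,0,0],0,1],[[0,0,0],0,1]]'

```text
time: 10.15
position: [0.6236, -0.2163, 0.1071]
tool_rot: [0.743, 0.669, 0.016, -0.016]
ft_force: [-0.4, 0.9, -5.5]
grip_width: 0.0114
```

```bash
python3 - <<'E'
from h import *
o=robot.get_obs();print(o['position'],o['tool_rot'])
t=snap('top','t4'); w=snap('wrist','w4');o=np.zeros((480,800,3),np.uint8); o[:,:440]=w['pixels'][:,100:540,::-1]
o[:,440:]=cv2.resize(t['pixels'][155:283,345:441,::-1],(360,480)); cv2.imwrite('pics/m4.png',o)
E
```

```text
[ 0.62357253 -0.21631991  0.10714191] [ 0.74321216  0.66866279  0.01611761 -0.01630876]
```

View pics/m4.png

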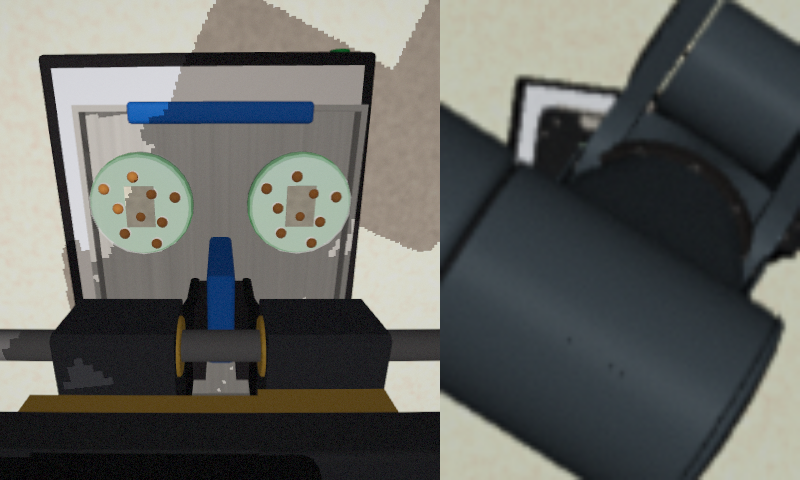

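The wrist view shows the tray over the box and squared to it. The box's front corners are at crop (40,57) and (375,53), the tray's at (73,106) and (368,105). I'll compute the offset.

```bash
python3 - <<'E'
from h import *
c=load('w4')
a=px2w(c,139,57,.02);b=px2w(c,475,53,.02);m=(a+b)/2;d=b-a;n=np.array([d[1],-d[0]])/np.linalg.norm(d[:2])
print(a,b,np.linalg.norm(d),'yaw',np.degrees(np.arctan2(-d[0],d[1])),'centre',m[:2]+.125*n)
a=px2w(c,173,106,.068);b=px2w(c,468,105,.068);m=(a+b)/2;d=b-a;n=np.array([d[1],-d[0]])/np.linalg.norm(d[:2])
print(a,b,np.linalg.norm(d),'yaw',np.degrees(np.arctan2(-d[0],d[1])),'tray centre',m[:2]+.09*n)
E
```

```text
[ 0.4927937  -0.30255229  0.02      ] [ 0.5098792  -0.10618493  0.02      ] 0.19710924358987658 yaw -4.972657589450088 centre [ 0.62586597 -0.21520365]
[ 0.52564766 -0.27312422  0.068     ] [ 0.53973971 -0.13172588  0.068     ] 0.14209882626026704 yaw -5.69142299790105 tray centre [ 0.62225002 -0.21135042]
```

carry_out --steps '[[[0.3,-0.2,-1],0,1],[[0,0,-1],0,1],[[0,0,-0.3],0,1],[[0,0,0],0,1],[[0,0,0],0,1]]'

```text
time: 10.75
position: [0.6258, -0.2139, 0.0818]
tool_rot: [0.742, 0.67, 0.016, -0.018]
ft_force: [-0.2, 0.4, -5.3]
grip_width: 0.0118
```

carry_out --steps '[[[0,-0.2,-0.4],0,1],[[0,0,-0.3],0,1],[[0,0,-0.2],0,1],[[0,0,0],0,1]]'

```text
time: 11.15
position: [0.6262, -0.2163, 0.0746]
tool_rot: [0.742, 0.67, 0.016, -0.017]
ft_force: [-1.7, 0.4, -1.5]
grip_width: 0.0115
```

carry_out --steps '[[[0,0,-0.2],0,1],[[0,0,-0.1],0,1],[[0,0,0],0,1]]'

```text
time: 11.45
position: [0.6268, -0.2165, 0.0741]
tool_rot: [0.741, 0.671, 0.016, -0.016]
ft_force: [-1.3, 0.7, -1.0]
grip_width: 0.0116
```

carry_out --steps '[[[0,0,-0.2],0,1],[[0,0,-0.2],0,1],[[0,0,0],0,0.8],[[0,0,0],0,0.7],[[0,0,0],0,0.6],[[0,0,0],0,0.5],[[0,0,0],0,0.5],[[0,0,0],0,0.5]]' --squeeze 5

```text
time: 12.25
position: [0.6295, -0.2182, 0.07]
tool_rot: [0.742, 0.67, 0.018, -0.013]
ft_force: [0.0, 0.6, 0.4]
grip_width: 0.042
```

carry_out --steps '[[[0,0,1],0,0.5],[[0,0,2],0,0.5],[[0,0,4],0,0.5],[[0,0,4],0,0.5],[[-2,0,4],0,0.5],[[-4,4,2],0,0.5],[[-4,4,0],0,0.5],[[-4,4,0],0,0.5],[[-3,4,0],0,0.5],[[0,0,0],0,0.5]]'

```text
time: 13.25
position: [0.4636, -0.0664, 0.2478]
tool_rot: [0.743, 0.669, 0.019, -0.009]
ft_force: [-0.2, -0.4, -0.7]
grip_width: 0.0434
```

```bash
python3 - <<'E'
from h import *
t=snap('top','t5'); s=snap('scene','s5')
print(robot.get_obs()['position'])
o=np.zeros((480,800,3),np.uint8); o[:,:440]=cv2.resize(s['pixels'][205:325,200:310,::-1],(440,480))
o[:,440:]=cv2.resize(t['pixels'][155:283,345:441,::-1],(360,480)); cv2.imwrite('pics/m5.png',o)
E
```

```text
[ 0.469575   -0.07082711  0.24880092]
```

View pics/m5.png

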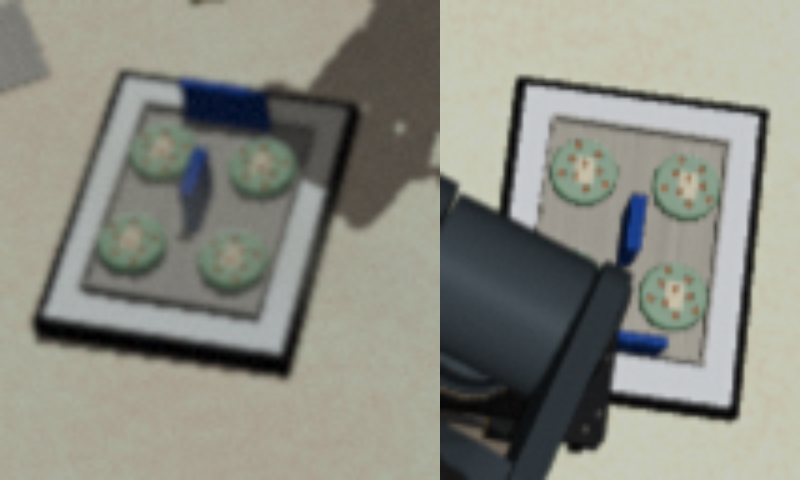

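The tray stands flat, centred and square on the light box. The rear corners in the crop are (552,117) and (728,143), against box corners (520,78) and (768,112), so the margins match to about 5 mm. The gripper is well clear.

```bash
python3 - <<'E'
from h import *
c=load('t5'); B=lambda u,v,z:px2w(c,345+(u-440)*96/360,155+v*128/480,z)
r=B(552,117,.032),B(728,143,.032),B(702,364,.032)
print('tray c',(r[0]+r[2])/2,'yaw',np.degrees(np.arctan2(*(r[1]-r[2])[1::-1])))
print('dish4/bottle/jar before-after px diff:',[int(cv2.absdiff(load('top0')['pixels'],c['pixels'])[y-12:y+12,x-12:x+12].mean()) for x,y in[(125,203),(508,212),(250,129),(232,162),(269,159)]])
robot.hand_in()
E
```

```text
tray c [ 0.62211512 -0.21518252  0.032     ] yaw -5.89396019648246
dish4/bottle/jar before-after px diff: [21, 24, 27, 27, 27]
the job is handed in; nothing more can be done
```

I slid the tray out by its blue pull plate, then lifted it by the handle. I set it down on the light box, let go, backed the gripper away and handed the job in at about 13 s of the 54 s allowed. `hand_in` gives no verdict, so what follows is from my own checks.

- **Pull:** a wrist view before the lift showed the tray flat and fully in front of the shelf, with its centre about 0.145 m ahead of the front edge. Wrist force readings stayed within about 4 N during the pull, so I saw no sign of jamming.
- **Placing:** after release the tray's centre measured (0.622, -0.215). Two measurements of the box's centre gave (0.623, -0.218) and (0.626, -0.215), so the tray is within about 4 mm. The tray's yaw was -5.9° against about -5.1° for the box.
- **Flatness:** it looks flat in the last pictures, but I did not measure its tilt.
- **Other objects (inconclusive):** a before-and-after pixel comparison at the bottle, the jar and the three shelf-top dishes gave similar differences everywhere (21–27). That could be a general brightness or noise change, but I did not check it further. dish_4 was left out of that comparison. I felt no unexpected force on the way, and the three shelf-top dishes looked unmoved in the mid-run crop.

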